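# Shut the balm-tester tray with one stroke of the fingertips

## Task

The shop is closing: run your fingertips lightly along the row of five hinged lids on the balm-tester tray, starting at the end away from the tin and moving toward the tin, so that each lid in turn is laid down flat and all five testers are shut. Grasp and lift nothing, press only gently, leave the tray standing where it is, and stop the stroke before you run into the tin; do not disturb the tin or the candle, bottles and soap round the tray. Finish clear of everything.

Things in the scene. Friction and masses are not known exactly. Their poses are not given: they have to be found in the camera images.
- tester_tray: Balm-tester tray: loose marble block, 62 mm wide (x), 20 mm high, from -170 to +188 mm along its y, 1.1 kg, rubber foot. Origin: on its middle line, at the underside. Five wooden lids in a row along y, lid 1 nearest +y, a tin at the -y end. Each lid is hinged across the tray on its +y side: a fingertip moving along the middle toward -y, just above the shut lids, folds each down.
- hinge1 (a point): Middle of the hinge pin of lid 1 (first of the row, at tray y = +152 mm), fixed to the tray 23 mm above its underside. Axes as the tray's. From 5 to 36 mm on its +y side the tray has a bare raised end, its top 25.5 mm above the underside, level with the tops of the shut lids.
- edge5 (a point): Middle of the free edge of lid 5 (last of the row), 45 mm from its hinge pin; it moves with the lid. When lid 5 is shut it lies at tray y = -85 mm, 23 mm above the tray's underside. The tin's rim begins 29 mm farther to -y.
- balm_tin: Round lip-balm tin, white metal, 47 mm across, 15 mm tall, 30 g, loose, standing in a 50 mm wide, 6 mm deep dish in the tray (centre at tray y = -138 mm). Its top is 29 mm above the tray's underside, 3.5 mm above the shut lids' tops. Origin: centre of its underside.
- candle: Candle in a glass, 70 mm across, 78 mm tall, loose, stands behind the tray. Origin: centre of its underside.
- dropper: Amber dropper bottle, 36 mm across, 100 mm tall, loose, stands behind the tray. Origin: centre of its underside.
- dropper_small: Smaller amber dropper bottle, 33 mm across, 89 mm tall, loose, behind the tray. Origin: centre of its underside.
- soap: Pink wrapped soap bar, 53 x 78 x 26 mm, loose, lies in front of the tray. Origin: centre of its underside.
- lid1 (a joint): Lid 1: plate 48 x 42.5 x 5 mm. Hinge pin along the tray's x, at tray y = +152 mm, 23 mm above the tray's underside, at mid thickness of the plate: a shut lid's top is 25.5 mm above the underside. Rad: 0 shut flat, grows as the free edge rises, stop at 1.6; starts 0.5 to 1.2. Stiff hinge (0.006 N m friction): it stays where it is left and does not fall shut.
- lid2 (a joint): Lid 2: plate 48 x 42.5 x 5 mm. Hinge pin along the tray's x, at tray y = +104 mm, 23 mm above the tray's underside, at mid thickness of the plate: a shut lid's top is 25.5 mm above the underside. Rad: 0 shut flat, grows as the free edge rises, stop at 1.6; starts 0.5 to 1.2. Stiff hinge (0.006 N m friction): it stays where it is left and does not fall shut.
- lid3 (a joint): Lid 3: plate 48 x 42.5 x 5 mm. Hinge pin along the tray's x, at tray y = +56 mm, 23 mm above the tray's underside, at mid thickness of the plate: a shut lid's top is 25.5 mm above the underside. Rad: 0 shut flat, grows as the free edge rises, stop at 1.6; starts 0.5 to 1.2. Stiff hinge (0.006 N m friction): it stays where it is left and does not fall shut.
- lid4 (a joint): Lid 4: plate 48 x 42.5 x 5 mm. Hinge pin along the tray's x, at tray y = +8 mm, 23 mm above the tray's underside, at mid thickness of the plate: a shut lid's top is 25.5 mm above the underside. Rad: 0 shut flat, grows as the free edge rises, stop at 1.6; starts 0.5 to 1.2. Stiff hinge (0.006 N m friction): it stays where it is left and does not fall shut.
- lid5 (a joint): Lid 5: plate 48 x 42.5 x 5 mm. Hinge pin along the tray's x, at tray y = -40 mm, 23 mm above the tray's underside, at mid thickness of the plate: a shut lid's top is 25.5 mm above the underside. Rad: 0 shut flat, grows as the free edge rises, stop at 1.6; starts 0.5 to 1.2. Stiff hinge (0.006 N m friction): it stays where it is left and does not fall shut.
Mind the look-alikes: they are no part of the job. What is shaped like the balm_tin but brown or green is not meant.

How it is judged:
By the outcome, as a careful person would: the job done as asked, in the order asked, and still so for the second after the job is handed in, with the robot touching nothing.
It also fails if it takes over 38 s, if anything falls off the work surface, if the arm or the gripper's body presses on something with over 40 N, if the wrist force passes 120 N, or if a joint passes its speed limit or range.

## Robot

A 6-joint arm with a two-finger parallel gripper is mounted at the origin on a cart in front of the work surface, level with it; the furniture and walls round the work are solid. World frame = base frame: x ahead of the robot, y to its left, z up, the work surface at z = 0. Lengths are in mm, angles in rad, forces in N, time in s.
With the tool pointing down it reaches from about 350 to 875 mm from the base axis. Payload 4.2 kg.
Tool frame: the origin (TCP) lies midway between the tips of the shut fingers; the grasp point (between the pads) lies 19 mm behind it (arm.hold_point_z is the distance from the TCP to the grasp point, in mm); z points along the fingers, y is the line along which they close (so a half turn about z gives the same grasp; the last joint's range is limited). The gripper opens to 85 mm and grips with 20 to 120 N. Pads are 22 mm wide; open, the fingers measure 114 mm over their backs; the gripper's body (76 mm by 85 mm) begins 54 mm behind the grasp point. The pads swing forward as they close: fully open they stand 13 mm farther back than shut.
Start: joints at [1.538, 0.385, 0.008, 0, -1.194, -0.259], TCP at [179.766, 598.568, 231.312] pointing down, gripper open.
Joint ranges: [-3.14, 3.14], [-1.21, 2.06], [-1.07, 1.41], [-3.16, 2.05], [-2.99, -0.16], [-3.1, 3.1]. Speed limits (rad/s): [2.79, 2.79, 3.14, 3.14, 3.14, 3.14].

## Interface

Orientations are given as a unit quaternion [x, y, z, w].
In Python, from bench import arm, vision gives the robot as it stands. The module is installed in compiled form; this text tells all that it offers.
- The arm moves only by the tool servo_tool, never from a script. Its argument "plan" is a list of rows, each a list of 7 numbers: the shift along the world's x, y, z each as a share of 300 mm, from -1 to 1, then the turn, a rotation vector about the world's x, y, z each as a share of 2 rad, from -1 to 1, then the opening, from 0 (shut) to 1 (fully open). A call has 1 to 20 rows; each row shifts and turns the commanded pose from where the row before left it; what a row does not reach is not made up. A row lasts 1/8 s, in which the tool goes at most 62.5 mm and 10.7 degrees, less where a joint would pass 70% of its speed; a pose out of reach is approached as far as the arm can. A call with a number of a shift or a turn outside -1 to 1 is refused whole. A call with a gripper value outside its range is refused whole. The fingers move at their own pace and stop on an object; the grip force is fixed at half the most. Time passes only in rows, so rows that do not move let the fingers close. It gives the time, the measured TCP pose, the force, the opening and the grip force at its end, in the units of the state.
- arm.read_state(): the state, without advancing time (a new reading comes with each control period).
- vision.get_image(name): name is "side" or "top"; returns a dict with "image" (480x640x3 uint8, red, green, blue), "z_map" (480x640 float32, mm along the optical axis (not along the pixel's ray), 0 where there is no reading), "K" (3x3 intrinsics, pixels), "world_to_cam" (4x4, takes a point from world to camera coordinates). Camera axes: x right, y down, z forward; pixel columns grow to the right and rows downward; lengths in mm; the calibration is good to about 2 mm. A picture is of the moment at which its call begins.
- arm.job_done(): hands the job in; it is judged then, once.
The state is a dict: "clock": time; "joints": joint angles; "joint_vel": joint speeds; "joint_efforts": joint torques, N m; "position": TCP position; "ee_rot": TCP orientation; "contact_force": force on the tool from outside, world axes, zero at the start; "wrist_torque": the same for the moment, N m; "gripper_width": finger opening in mm; "grasp_force": force on a finger pad.
Only numpy, scipy, OpenCV 4.12 (cv2) and the standard library are available. Lean on these libraries where they do the work, as an engineer would, in place of code of your own. Each camera call takes 0.05 s, during which the arm holds its last target. There are 200 camera calls.

## Working session

There is one attempt and no reset: what is moved stays moved. The work goes in short steps, Python scripts to look and compute and a tool call to move; the robot and the scene stay as the last step left them, time stands still between calls to the robot, and variables do not carry over. Pictures are saved under pics/ and viewed, at most 10 in all, crops included, and the job is handed in when it is done.

Besides the shell and the picture viewer there is one more tool, called as name(argument=value, ...) on one line, values as JSON. servo_tool: Moves the arm, as the interface text tells. Its arguments: {"type":"object","properties":{"plan":{"type":"array"}},"required":["plan"]}

```bash
mkdir -p pics; python3 - <<'E'
from bench import arm, vision
import cv2,numpy as np
s=arm.read_state();print(s)
for n in("side","top"):
    d=vision.get_image(n);cv2.imwrite(f"pics/{n}0.png",d["image"][:,:,::-1]);np.savez(f"{n}0.npz",**d)
    print(n,d["K"].tolist(),np.round(d["world_to_cam"],4).tolist(),(d["z_map"]>0).mean())
E
```

```text
{'clock': 0.0, 'joints': array([ 1.53757330e+00,  3.85537234e-01,  6.63572990e-03, -4.88025318e-04,
       -1.19398720e+00, -2.58597501e-01]), 'joint_vel': array([-0.00049093,  0.00025213, -0.00198191,  0.00143239, -0.00014759,
        0.00154363]), 'joint_efforts': array([-9.31188515e-04, -3.92287660e+01,  1.88402027e+01,  4.18634310e+00,
       -4.62703363e-03, -4.24563083e-06]), 'position': array([179.62867651, 598.02853182, 230.23874335]), 'ee_rot': array([ 9.89360310e-01, -1.45482064e-01, -1.07718320e-04,  1.06505624e-03]), 'contact_force': array([ 0.132448  , -0.96930592, -0.30338343]), 'wrist_torque': array([-0.03314984,  0.03677476, -0.03468607]), 'grasp_force': 0.0, 'gripper_width': 85.49691003770623}
side [[586.1990516974054, 0.0, 334.6870191978351], [0.0, 586.1990516974054, 252.04798115455333], [0.0, 0.0, 1.0]] [[-0.9951, -0.0983, 0.0031, 599.4621], [-0.0565, 0.5451, -0.8364, 101.9016], [0.0806, -0.8326, -0.5481, 1072.5778], [0.0, 0.0, 0.0, 1.0]] 0.9959505208333334
top [[612.4277236270146, 0.0, 318.2500273161689], [0.0, 612.4277236270146, 238.7829290061122], [0.0, 0.0, 1.0]] [[-0.0243, -0.9997, -0.008, 11.1091], [-0.996, 0.0249, -0.0856, 598.4954], [0.0858, 0.0059, -0.9963, 1116.7655], [0.0, 0.0, 0.0, 1.0]] 0.9959830729166667
```

View pics/top0.png

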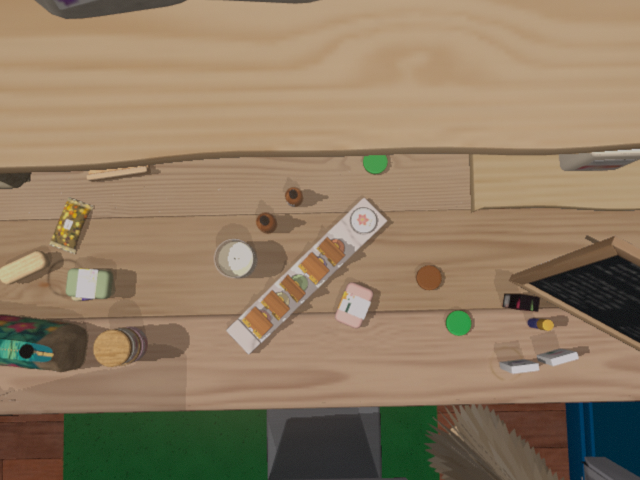

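View pics/side0.png

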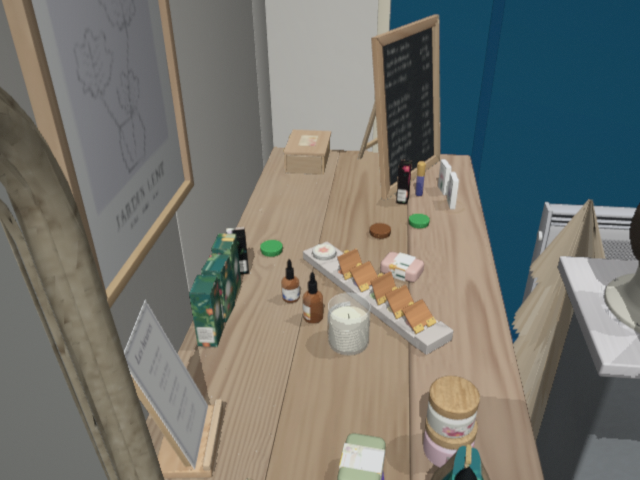

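The side view shows the row clear of the arm, with the tray running from (435,330) to (310,250).

Candidates for the tin in the top view:
- White tin with flower at (363,220), in the dish at the tray end. This is the tin.
- Green discs at (375,162) and (458,323), and a brown disc at (428,277). These are the look-alikes.

Lids 1 to 5 are at about (258,322), (275,304), (291,290), (315,268) and (331,250). Next I measure the tray and check it in a close crop.

```bash
cat > h.py <<'E'
import numpy as np,cv2
def world(d):
    K,T=d["K"],d["world_to_cam"];z=d["z_map"].astype(float)
    v,u=np.mgrid[:480,:640]
    c=np.stack([(u-K[0,2])/K[0,0]*z,(v-K[1,2])/K[1,1]*z,z],-1)
    return (c-T[:3,3])@T[:3,:3]
def ray(d,uv,h):
    K,T=d["K"],d["world_to_cam"];R=T[:3,:3];o=-R.T@T[:3,3]
    r=R.T@np.linalg.inv(K)@[uv[0],uv[1],1];return o+r*(h-o[2])/r[2]
def proj(d,p):
    c=d["world_to_cam"][:3,:3]@p+d["world_to_cam"][:3,3];q=d["K"]@c;return q[:2]/q[2]
E
python3 - <<'E'
from h import *
for n,box in(("top",(215,185,400,365)),("side",(290,235,460,355))):
    d=np.load(n+"0.npz");W=world(d);im=d["image"]
    x0,y0,x1,y1=box
    hsv=cv2.cvtColor(im,cv2.COLOR_RGB2HSV)
    m=(W[...,2]>12)&(W[...,2]<60)
    b=np.zeros_like(m);b[y0:y1,x0:x1]=1
    m=(m&b).astype(np.uint8);nl,lab,st,ce=cv2.connectedComponentsWithStats(m)
    for i in range(1,nl):
        if st[i,4]<150:continue
        P=W[lab==i];r=cv2.minAreaRect(P[:,:2].astype(np.float32));print(n,i,st[i],r,np.percentile(P[:,2],[5,50,95]))
    t=W[(m>0)&(W[...,2]<23)&(hsv[...,1]<50)];print("marble z",np.median(t[:,2]),len(t), cv2.minAreaRect(t[:,:2].astype(np.float32)))
    print("table z",np.median(W[y0:y1,x0:x1,2]))
    s=4 if n=="top" else 4
    cv2.imwrite(f"pics/{n}crop.png",cv2.resize(im[y0:y1,x0:x1],None,fx=s if n=="side" else 3.3,fy=s if n=="side" else 3.3,interpolation=cv2.INTER_CUBIC)[:,:,::-1])
E
```

```text
top 1 [285 187  18  20 221] ((679.1060180664062, 40.27723693847656), (31.51409912109375, 31.99563217163086), 39.8706169128418) [20.27637283 42.82277281 48.28251351]
top 2 [ 227  197  160  157 6069] ((532.9766235351562, 19.05792236328125), (62.217041015625, 358.15618896484375), 42.58991241455078) [15.13118517 23.687888   52.70100062]
top 3 [256 212  21  21 262] ((631.125, 92.16212463378906), (35.10348892211914, 34.95035171508789), 85.48979187011719) [24.33622064 51.48171461 55.97313476]
top 4 [217 240  35  37 999] ((565.1357421875, 150.10958862304688), (62.7989501953125, 63.797393798828125), 43.177528381347656) [47.05191943 50.42975793 54.63370703]
top 6 [ 335  282   39   46 1171] ((474.8586730957031, -66.64141845703125), (52.856773376464844, 77.82794952392578), 66.34030151367188) [20.86197173 25.07304684 28.91892561]
marble z 19.17293630484108 2650 ((523.6221923828125, 0.610076904296875), (217.21697998046875, 352.74395751953125), 63.32067108154297)
table z -0.041257985599767136
side 1 [ 303  242  150  109 5725] ((498.1853942871094, -13.784423828125), (166.3068084716797, 363.903991699
[... 197 characters left out ...]
13.78968164 35.8589249  55.20552495]
side 3 [302 291  21  29 510] ((632.5997924804688, 99.07205200195312), (30.902502059936523, 35.74383544921875), 89.77243041992188) [14.71984902 39.99681606 55.46204568]
side 4 [330 301  38  18 489] ((567.3034057617188, 133.58836364746094), (55.11640930175781, 41.048309326171875), 32.92190933227539) [48.7978015  51.0690964  58.35468871]
side 5 [328 318  42  33 927] ((561.6473999023438, 170.9139404296875), (68.60966491699219, 32.742733001708984), 8.669990539550781) [14.30226923 36.60721279 57.75408186]
marble z 18.53653162478823 2093 ((550.616455078125, 22.9930419921875), (265.22869873046875, 343.0097961425781), 12.427118301391602)
table z 1.3794126021227995
```

View pics/topcrop.png

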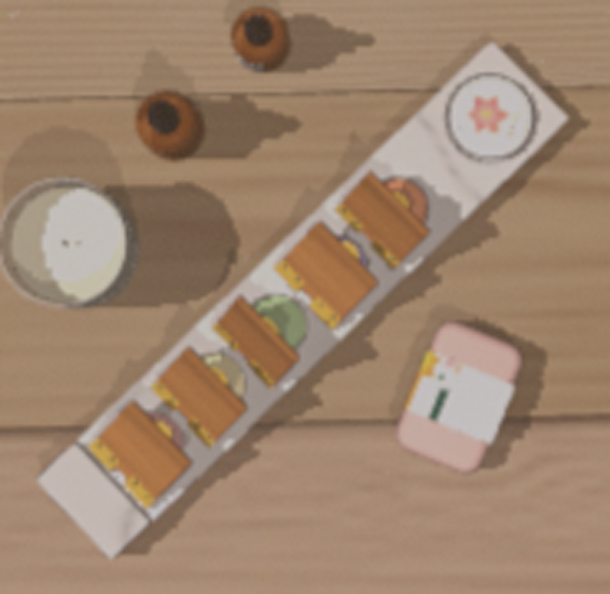

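View pics/sidecrop.png

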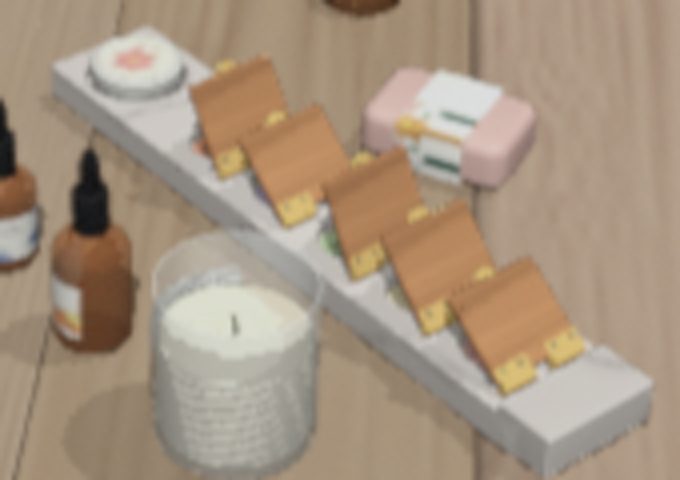

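The crops show the white tin with a pink flower in its dish at the far end, by (363,220). The bare raised end is at about (245,335), nearest the robot. All five lids are half open, with their hinges on the raised-end side. Next I check the tray frame in the second view.

```bash
python3 - <<'E'
from h import *
a=np.radians(132.59);dy=np.array([np.cos(a),np.sin(a)]);dx=np.array([dy[1],-dy[0]])
O=np.array([532.98,19.06])-9*dy;print("O",O,dx,dy)
for n in("top","side"):
    d=np.load(n+"0.npz");W=world(d);x=(W[...,:2]-O)@dx;y=(W[...,:2]-O)@dy;z=W[...,2]
    near=(abs(x)<42)&(y>-185)&(y<200)
    table=near&(abs(x)>36);print(n,"table",np.median(z[table]))
    m=near&(z>12)&(z<60);print("rect",np.percentile(x[m],[.3,99.7]),np.percentile(y[m],[.3,99.7]))
    e=near&(abs(x)<22)&(y>162)&(y<183);print("end z",np.median(z[e]))
    t=near&(np.hypot(x,y+138)<15);print("tin z",np.median(z[t]))
    for (p,q) in((60,100),(-120,-90),(110,150)):
        k=m&(y>p)&(y<q)&(z<24);print("  x-edges",p,np.percentile(x[k],[1,99]))
    h=np.array([152,104,56,8,-40])
    for c in h:
        k=near&(abs(x)<15)&(y<c+2)&(y>c-46)&(z>27)
        P=np.c_[y[k],z[k]];i=P[:,1].argmax();print("  lid",c,P[i].round(),"ang",np.arctan2(P[i,1]-24,c-P[i,0]).round(2))
E
```

```text
O [539.07072738  12.43406308] [0.73621521 0.67674749] [-0.67674749  0.73621521]
top table 811.6003261064413
rect [-30.97223105  30.72167364] [-168.44047397  186.95419953]
end z 24.542837728694877
tin z 811.904320871183
  x-edges 60 [-31.0327979   30.80643209]
  x-edges -120 [-30.62621022  30.43727286]
  x-edges 110 [-30.73609291  30.56949135]
  lid 152 [116.  54.] ang 0.69
  lid 104 [75. 60.] ang 0.88
  lid 56 [31. 68.] ang 1.06
  lid 8 [-26.  57.] ang 0.77
  lid -40 [-86. 815.] ang 1.51
side table -1.6313187140308696
rect [-28.7475193   34.36628526] [-167.02343998  189.35823809]
end z 24.379807014267556
tin z 28.103398114672963
  x-edges 60 [ 4.96583311 34.19370776]
  x-edges -120 [-25.77696481  34.3721398 ]
  x-edges 110 [-6.22980118 34.04628257]
  lid 152 [120.  51.] ang 0.7
  lid 104 [79. 58.] ang 0.93
  lid 56 [36. 65.] ang 1.11
  lid 8 [-20.  54.] ang 0.82
  lid -40 [-64.  62.] ang 1.0
```

servo_tool(plan=[[0.09,-0.17,0,0,0,-0.03,0],[0.09,-0.17,0,0,0,-0.03,0],[0.09,-0.17,0,0,0,-0.03,0],[0.09,-0.17,0,0,0,-0.03,0],[0.09,-0.17,0,0,0,-0.03,0],[0.09,-0.17,0,0,0,-0.03,0],[0.09,-0.17,0,0,0,-0.03,0],[0.09,-0.17,0,0,0,-0.03,0],[0.09,-0.17,0,0,0,-0.03,0],[0,0,0,0,0,0,0],[0,0,0,0,0,0,0]])

```text
clock: 1.48
position: [422.6, 139.3, 231.1]
ee_rot: [0.915, -0.404, -0.0, 0.0]
contact_force: [-0.4, 0.7, 0.7]
gripper_width: -0.1
grasp_force: 0.0
```

servo_tool(plan=[[0,0,-0.15,0,0,0,0],[0,0,-0.15,0,0,0,0],[0,0,-0.15,0,0,0,0],[0,0,-0.15,0,0,0,0],[0,0,-0.04,0,0,0,0],[0,0,-0.02,0,0,0,0],[0,0,0,0,0,0,0],[0,0,0,0,0,0,0],[0,0,0,0,0,0,0]])

```text
clock: 2.6
position: [423.3, 139.9, 34.2]
ee_rot: [0.915, -0.404, 0.001, -0.001]
contact_force: [-0.4, 0.3, -0.3]
gripper_width: 0.2
grasp_force: 0.0
```

```bash
python3 - <<'E'
from bench import arm,vision
from h import *
s=arm.read_state();print(s["position"],s["contact_force"])
t=vision.get_image("top")["image"][170:370,180:410];s=vision.get_image("side")["image"][200:360,280:480]
r=lambda i:cv2.resize(i,(400,400*i.shape[0]//i.shape[1]),interpolation=cv2.INTER_CUBIC)
a,b=r(t),r(s);h=min(len(a),len(b));cv2.imwrite("pics/down.png",np.hstack([a[:h] if len(a)==h else a[-h:],b[-h:]])[:,:,::-1])
E
```

```text
[423.29657631 139.91682404  34.24237301] [-0.36798788  0.33241999 -0.29534367]
```

View pics/down.png

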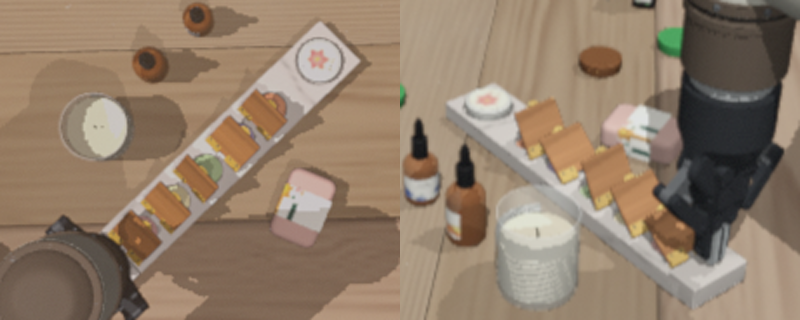

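The fingertips are centred over the bare raised end, just before lid 1 at side-crop pixel (712,245). I now feel gently for its top.

servo_tool(plan=[[0,0,-0.01,0,0,0,0],[0,0,-0.01,0,0,0,0],[0,0,0,0,0,0,0],[0,0,0,0,0,0,0],[0,0,0,0,0,0,0]])

```text
clock: 3.32
position: [422.8, 139.6, 27.3]
ee_rot: [0.915, -0.404, 0.0, -0.0]
contact_force: [-0.0, -0.1, -0.2]
gripper_width: -0.0
grasp_force: 0.0
```

servo_tool(plan=[[0,0,-0.004,0,0,0,0],[0,0,0,0,0,0,0],[0,0,0,0,0,0,0]])

```text
clock: 3.7
position: [422.8, 139.6, 26.1]
ee_rot: [0.915, -0.404, -0.0, 0.0]
contact_force: [0.1, -0.3, -1.4]
gripper_width: -0.2
grasp_force: 0.0
```

servo_tool(plan=[[0,0,-0.002,0,0,0,0],[0,0,0,0,0,0,0],[0,0,0,0,0,0,0]])

```text
clock: 4.08
position: [422.8, 139.6, 25.6]
ee_rot: [0.915, -0.404, 0.0, -0.0]
contact_force: [-0.3, -0.1, 0.9]
gripper_width: -0.0
grasp_force: 0.5
```

```bash
python3 - <<'E'
from bench import arm
s=arm.read_state();print(s["position"],s["contact_force"],s["joints"])
E
```

```text
[422.81286158 139.60226512  25.56669406] [-0.27244315 -0.14510181  0.89474226] [ 6.86001295e-01  3.67915579e-01 -6.75239115e-01  5.23747404e-05
 -5.27519071e-01  5.30246605e-02]
```

servo_tool(plan=[[0,0,0.002,0,0,0,0],[0.018,-0.0196,0,0,0,0,0],[0.018,-0.0196,0,0,0,0,0],[0.018,-0.0196,0,0,0,0,0],[0.018,-0.0196,0,0,0,0,0],[0.018,-0.0196,0,0,0,0,0],[0.018,-0.0196,0,0,0,0,0],[0.018,-0.0196,0,0,0,0,0]])

```text
clock: 5.08
position: [460.9, 98.0, 26.1]
ee_rot: [0.915, -0.404, 0.0, -0.0]
contact_force: [0.4, -0.4, 0.2]
gripper_width: 0.1
grasp_force: 0.0
```

servo_tool(plan=[[0.018,-0.0196,0,0,0,0,0],[0.018,-0.0196,0,0,0,0,0],[0.018,-0.0196,0,0,0,0,0],[0.018,-0.0196,0,0,0,0,0],[0.018,-0.0196,0,0,0,0,0],[0.018,-0.0196,0,0,0,0,0],[0.018,-0.0196,0,0,0,0,0],[0.018,-0.0196,0,0,0,0,0],[0.018,-0.0196,0,0,0,0,0],[0.018,-0.0196,0,0,0,0,0],[0.018,-0.0196,0,0,0,0,0]])

```text
clock: 6.45
position: [520.3, 33.3, 26.1]
ee_rot: [0.915, -0.404, -0.0, 0.0]
contact_force: [-0.8, -0.5, -0.1]
gripper_width: -0.2
grasp_force: 0.0
```

```bash
python3 - <<'E'
from bench import arm,vision
from h import *
s=arm.read_state();p=s["position"];print(p,s["contact_force"])
dy=np.array([-.6767,.7362]);print("tray y",(p[:2]-[540,13])@dy)
t=vision.get_image("top")["image"][170:370,180:410];s=vision.get_image("side")["image"][200:360,280:480]
r=lambda i:cv2.resize(i,(400,400*i.shape[0]//i.shape[1]),interpolation=cv2.INTER_CUBIC)
a,b=r(t),r(s);h=min(len(a),len(b));cv2.imwrite("pics/mid.png",np.hstack([a[-h:],b[-h:]])[:,:,::-1])
E
```

```text
[520.33780029  33.28663563  26.07760829] [-0.82710009 -0.45534992 -0.05899397]
tray y 28.240431695032616
```

View pics/mid.png

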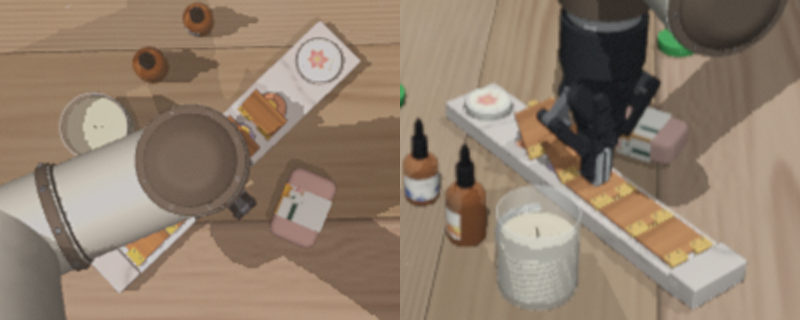

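Lids 1 and 2 are flat, lid 3 is under the fingertip at side-crop pixel (598,175), and nothing else has moved. I continue the stroke to tray y of about -84.

servo_tool(plan=[[0.018,-0.0196,0,0,0,0,0],[0.018,-0.0196,0,0,0,0,0],[0.018,-0.0196,0,0,0,0,0],[0.018,-0.0196,0,0,0,0,0],[0.018,-0.0196,0,0,0,0,0],[0.018,-0.0196,0,0,0,0,0],[0.018,-0.0196,0,0,0,0,0],[0.018,-0.0196,0,0,0,0,0],[0.018,-0.0196,0,0,0,0,0],[0.018,-0.0196,0,0,0,0,0],[0.018,-0.0196,0,0,0,0,0],[0.018,-0.0196,0,0,0,0,0],[0.018,-0.0196,0,0,0,0,0],[0.018,-0.0196,0,0,0,0,0],[0,0,0,0,0,0,0],[0,0,0,0,0,0,0]])

```text
clock: 8.55
position: [595.4, -48.6, 26.0]
ee_rot: [0.915, -0.404, -0.0, 0.0]
contact_force: [1.3, -0.4, -0.4]
gripper_width: 0.3
grasp_force: 0.0
```

servo_tool(plan=[[0,0,0.02,0,0,0,0],[0,0,0.06,0,0,0,0],[0,0,0.15,0,0,0,0],[0,0,0.15,0,0,0,0],[0,0,0.15,0,0,0,0],[0,0,0.15,0,0,0,0],[-0.1,-0.16,0,0,0,0,0],[-0.1,-0.16,0,0,0,0,0],[-0.1,-0.16,0,0,0,0,0],[-0.1,-0.16,0,0,0,0,0],[-0.1,-0.16,0,0,0,0,0],[0,0,0,0,0,0,0],[0,0,0,0,0,0,0]])

```text
clock: 10.18
position: [445.5, -288.5, 230.5]
ee_rot: [0.915, -0.404, 0.0, -0.0]
contact_force: [0.1, 0.6, -0.3]
gripper_width: 0.5
grasp_force: 0.0
```

```bash
python3 - <<'E'
from bench import arm,vision
from h import *
s=arm.read_state();print(s["position"],s["clock"])
dy=np.array([-.67675,.73622]);dx=np.array([.73622,.67675]);O=np.array([539.07,12.43])
dd={n:vision.get_image(n) for n in("top","side")}
for n,d in dd.items():
    W=world(d);z=W[...,2];ok=d["z_map"]>0;x=(W[...,:2]-O)@dx;y=(W[...,:2]-O)@dy
    near=ok&(abs(x)<42)&(y>-185)&(y<200)
    m=near&(z>12)&(z<60);print(n,"rect",np.percentile(x[m],[.3,99.7]),np.percentile(y[m],[.3,99.7]))
    for c in(152,104,56,8,-40):
        k=near&(abs(x)<15)&(y<c-6)&(y>c-43);print("  lid",c,"slope",-np.polyfit(y[k],z[k],1)[0].round(3),"max",z[k].max().round(1))
    t=near&(z>26.5)&(y<-105);print("  tin",x[t].mean(),y[t].mean())
    W0=world(np.load(n+"0.npz"));zz=np.load(n+"0.npz")["z_map"];b=ok&(zz>0)&(abs(zz-d["z_map"])>8);v,u=np.where(b&near);print("  changed outside lids:",(near&b&((y<-90)|(abs(x)>32))).sum())
t=dd["top"]["image"][170:370,180:410];s=dd["side"]["image"][200:360,280:480]
r=lambda i:cv2.resize(i,(400,400*i.shape[0]//i.shape[1]),interpolation=cv2.INTER_CUBIC)
a,b=r(t),r(s);h=min(len(a),len(b));cv2.imwrite("pics/end.png",np.hstack([a[:h],b[-h:]])[:,:,::-1])
E
```

```text
[ 445.5103825  -288.48921893  230.49333003] 10.175
top rect [-30.99077694  30.75158386] [-168.50952167  187.05311623]
  lid 152 slope 0.025 max 30.5
  lid 104 slope -0.008 max 30.5
  lid 56 slope -0.004 max 31.2
  lid 8 slope 0.004 max 31.3
  lid -40 slope 5.5 max 815.4
  tin -3.013577352621626 -142.07918826017294
  changed outside lids: 40
side rect [-30.14256451  34.21179258] [-166.84520591  189.63536314]
  lid 152 slope 0.009 max 27.5
  lid 104 slope 0.001 max 27.5
  lid 56 slope 0.009 max 28.5
  lid 8 slope -0.014 max 27.7
  lid -40 slope 0.003 max 27.8
  tin 3.547733640971546 -134.95797247084764
  changed outside lids: 85
```

View pics/end.png

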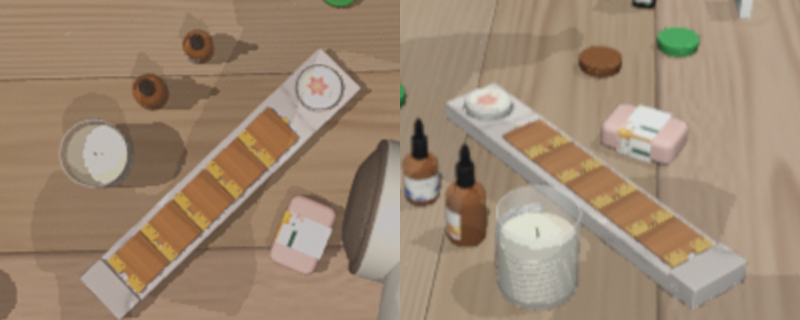

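All five lids lie flat, with slopes around 0. The tray, tin at top-crop pixel (318,87), candle, bottles and soap are where they were, and the arm is clear.

```bash
python3 -c "from bench import arm;print(arm.job_done())"
```

```text
the job is handed in; nothing more can be done
None
```

All five lids were shut flat in order by one light stroke; tray, tin and neighbours show no movement, the arm finished clear at about 10 s, and the job is handed in (no verdict returned).

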